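# Re-seat the mixed-up sample pots in the detector's colour-coded cradles

### The job

The four sample pots have been put back in the wrong cradles: move each pot so that it stands upright inside the cradle whose rim has the colour of its lid. Park pots in the spare grey cradle to make room, never stand one on the bench top, set them down without dropping or tipping them, and finish with the grey cradle empty. Leave the lens where it stands.

Things in the scene. Friction and masses are not known exactly. Their poses are not given: they have to be found in the camera images.
- pot_red: white plastic sample pot with a red screw lid, an upright closed cylinder 50 mm in diameter (lid too) and 70 mm tall, 0.08 to 0.17 kg, loose; origin at the centre of its underside, z up its axis. At the start it stands in a cradle of another colour.
- pot_blue: white plastic sample pot with a blue screw lid, an upright closed cylinder 50 mm in diameter (lid too) and 70 mm tall, 0.08 to 0.17 kg, loose; origin at the centre of its underside, z up its axis. At the start it stands in a cradle of another colour.
- pot_green: white plastic sample pot with a green screw lid, an upright closed cylinder 50 mm in diameter (lid too) and 70 mm tall, 0.08 to 0.17 kg, loose; origin at the centre of its underside, z up its axis. At the start it stands in a cradle of another colour.
- pot_yellow: white plastic sample pot with a yellow screw lid, an upright closed cylinder 50 mm in diameter (lid too) and 70 mm tall, 0.08 to 0.17 kg, loose; origin at the centre of its underside, z up its axis. At the start it stands in a cradle of another colour.
- cradle_red: round low sample cradle with a red rim, bolted down: 84 mm outer diameter, 30 mm tall, with a round flat-bottomed recess 68 mm in diameter whose floor is 22 mm above the bench top; origin at the centre of its underside on the bench, z up. Home of the red-lidded pot; at the start another pot stands in it.
- cradle_blue: round low sample cradle with a blue rim, bolted down: 84 mm outer diameter, 30 mm tall, with a round flat-bottomed recess 68 mm in diameter whose floor is 22 mm above the bench top; origin at the centre of its underside on the bench, z up. Home of the blue-lidded pot; at the start another pot stands in it.
- cradle_green: round low sample cradle with a green rim, bolted down: 84 mm outer diameter, 30 mm tall, with a round flat-bottomed recess 68 mm in diameter whose floor is 22 mm above the bench top; origin at the centre of its underside on the bench, z up. Home of the green-lidded pot; at the start another pot stands in it.
- cradle_yellow: round low sample cradle with a yellow rim, bolted down: 84 mm outer diameter, 30 mm tall, with a round flat-bottomed recess 68 mm in diameter whose floor is 22 mm above the bench top; origin at the centre of its underside on the bench, z up. Home of the yellow-lidded pot; at the start another pot stands in it.
- cradle_grey: round low sample cradle with a grey rim, bolted down: 84 mm outer diameter, 30 mm tall, with a round flat-bottomed recess 68 mm in diameter whose floor is 22 mm above the bench top; origin at the centre of its underside on the bench, z up. The spare one: empty at the start.
- lens: a round lens 50 mm across in a black ring on a short steel post with a round foot 60 mm across, 106 mm tall in all, 0.35 kg, loose; origin at the centre of its foot's underside, z up; the glass faces along its x axis. To be left where it stands. Other low things on the bench within reach (orange tape measure, red screwdriver, grey saddle block, wrench) are under 60 mm tall.

How it is judged:
By the outcome, as a careful person would: the job done as asked, in the order asked, and still so for the second after the job is handed in, with the robot touching nothing.
It also fails if it takes over 144 s, if anything falls off the work surface, if the arm or the gripper's body presses on something with over 40 N, if the wrist force passes 120 N, or if a joint passes its speed limit or range.

### The arm

A 6-joint arm with a two-finger parallel gripper is mounted at the origin on the work surface. World frame = base frame: x ahead of the robot, y to its left, z up, the work surface at z = 0. Lengths are in mm, angles in rad, forces in N, time in s.
With the tool pointing down it reaches from about 275 to 1000 mm from the base axis. Payload 8.4 kg.
Tool frame: the origin (TCP) lies at the very end of the fingers, on their centre line; the grasp point (between the pads) lies 19 mm behind it; z points along the fingers, y is the line along which they close (so a half turn about z gives the same grasp; the last joint's range is limited). The gripper opens to 85 mm and grips with 20 to 120 N. Pads are 22 mm wide; open, the fingers measure 114 mm over their backs; the gripper's body (76 mm by 85 mm) begins 54 mm behind the grasp point. The pads swing forward as they close: fully open they stand 13 mm farther back than shut.
Start: joints at [-1.107, 0.353, 1.633, -0, 1.155, -0.002], TCP at [280.71, -558.417, 231.281] pointing down, gripper open.
Joint ranges: [-2.63, 2.63], [-0.92, 2.1], [0.06, 2.66], [-1.3, 4.44], [0, 2.69], [-3.02, 3.02]. Speed limits (rad/s): [2.22, 2.22, 2.79, 3.14, 3.14, 3.14].

### API

Orientations are given as [roll, pitch, yaw] about the fixed x, y, z axes, in that order (R = Rz(yaw) Ry(pitch) Rx(roll)).
In Python, from rig import sensors, grab_frame, camera_params, order gives the robot as it stands. The module is installed in compiled form; this text tells all that it offers.
- The arm moves only by the tool move_arm, never from a script. Its argument "motion" is a list of rows, each a list of 7 numbers: the turn, a rotation vector about the tool's x, y, z in a scale on which 1.0 is 2 rad, then the shift along the tool's x, y, z in parts of the range, where 1.0 means 1 m, then the finger opening in m, from 0 to 0.0854. A call has 1 to 8 rows; each row is the pose to reach, as a shift and turn from the pose commanded when the call began, along the tool's axes at that moment; what a row does not reach only later rows make up. A row lasts 1/8 s, in which the tool goes at most 62.5 mm and 10.7 degrees, less where a joint would pass 70% of its speed; a pose out of reach is approached as far as the arm can. No shift or turn number may pass 1 either way. A call with a gripper value outside its range is refused whole. The fingers move at their own pace and stop on an object; "grip_force" is the grip in N (left out, the last holds). Time passes only in rows, so rows that repeat a pose let the fingers close. It gives the time, the measured TCP pose, the force, the opening and the grip force at its end, in the units of the state.
- sensors.sense(): the state, without advancing time (a new reading comes with each control period).
- grab_frame(name): name is "side" or "top" or "wrist"; returns (picture, depth): 384x512x3 uint8, red, green, blue; 384x512 float32, mm along the optical axis (not along the pixel's ray), 0 where there is no reading.
- camera_params(name): a dict with "camera_matrix" (3x3 intrinsics, pixels), "world_from_camera" (4x4, takes a point from camera to world coordinates). Camera axes: x right, y down, z forward; pixel columns grow to the right and rows downward; lengths in mm; the calibration is good to about 2 mm. A picture is of the moment at which its call begins: read the wrist's pose just before it. camera_params takes no time and is no camera call; for the wrist camera it gives the pose at the moment of the call.
- order.sign_off(): hands the job in; it is judged then, once.
The state is a dict: "clock": time; "qpos": joint angles; "qvel": joint speeds; "joint_efforts": joint torques, N m; "eef_pos": TCP position; "tcp_rot": TCP orientation; "contact_force": force on the tool from outside, world axes, zero at the start; "wrist_torque": the same for the moment, N m; "opening": opening from 0.0 (shut) to 1.0 (fully open); "grasp_force": force on a finger pad.
Only numpy, scipy, OpenCV 4.12 (cv2) and the standard library are available. Lean on these libraries where they do the work, as an engineer would, in place of code of your own. Each camera call takes 0.05 s, during which the arm holds its last target. There are 200 camera calls.

## Working session

There is one attempt and no reset: what is moved stays moved. The work goes in short steps, Python scripts to look and compute and a tool call to move; the robot and the scene stay as the last step left them, time stands still between calls to the robot, and variables do not carry over. Pictures are saved under pics/ and viewed, at most 14 in all, crops included, and the job is handed in when it is done.

Besides the shell and the picture viewer there is one more tool, called after ">>>" in YAML: its name, and indented under it one key for each argument. move_arm: Moves the arm, as the interface text tells. Its arguments: {"type":"object","properties":{"motion":{"type":"array","items":{"type":"array","items":{"type":"number"}}},"grip_force":{"type":"number"}},"required":["motion"]}

```bash
mkdir -p pics; python3 - <<'E'
from rig import sensors, grab_frame, camera_params
import cv2, numpy as np
s=sensors.sense(); print(s)
for n in("top","side"):
    p,d=grab_frame(n); cv2.imwrite(f"pics/{n}0.png",p[:,:,::-1]); np.savez(f"{n}0.npz",p=p,d=d)
    c=camera_params(n); print(n,np.round(c["camera_matrix"],1).tolist(),np.round(c["world_from_camera"],3).tolist())
E
```

```text
{'clock': 0.0, 'qpos': array([-1.10741116e+00,  3.53642951e-01,  1.63413273e+00,  9.64953514e-06,
        1.15518372e+00, -2.36414596e-03]), 'qvel': array([ 2.90204031e-04,  1.01698889e-05, -5.84200370e-05,  1.91350689e-03,
       -4.59771782e-04,  8.16335235e-05]), 'joint_efforts': array([ 3.03905501e-03, -6.05252123e+01, -3.42064583e+01,  2.77534718e-04,
        9.29054775e-03,  3.63803174e-07]), 'eef_pos': array([ 280.49566715, -557.99695912,  230.56552009]), 'tcp_rot': array([-3.14022593e+00, -1.20538929e-05,  4.65745407e-01]), 'contact_force': array([-0.58353354,  0.26187964, -0.15027445]), 'wrist_torque': array([-0.02118933,  0.00596702,  0.0227712 ]), 'grasp_force': 0.0, 'opening': 1.0021151808594628}
top [[463.3, 0.0, 257.5], [0.0, 463.3, 193.1], [0.0, 0.0, 1.0]] [[0.154, -0.965, 0.211, 298.818], [-0.988, -0.15, 0.034, -9.839], [-0.001, -0.214, -0.977, 1002.022], [0.0, 0.0, 0.0, 1.0]]
side [[430.7, 0.0, 265.2], [0.0, 430.7, 188.0], [0.0, 0.0, 1.0]] [[-0.987, -0.103, 0.122, 364.413], [-0.158, 0.531, -0.832, 889.689], [0.021, -0.841, -0.541, 623.841], [0.0, 0.0, 0.0, 1.0]]
```

View pics/top0.png

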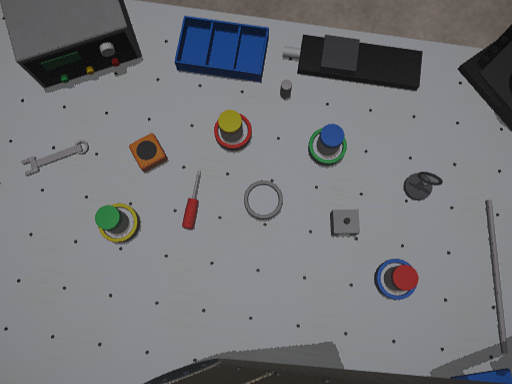

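View pics/side0.png

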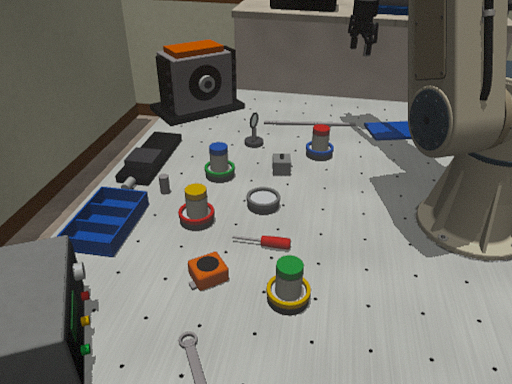

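Top view: yellow-lid pot in the red cradle (232,125), blue in green (328,142), red in blue (400,278), green in yellow (115,220). The empty grey cradle is at (263,199) and the lens at (420,184). The side view agrees.

```bash
cat >h.py <<'E'
import cv2, numpy as np
from rig import sensors, grab_frame, camera_params
HUE={"red":(174,6),"yellow":(20,33),"green":(50,80),"blue":(100,125)}
def mask(p,c):
    h=cv2.cvtColor(np.ascontiguousarray(p),cv2.COLOR_RGB2HSV); H,S,V=cv2.split(h); a,b=HUE[c]
    m=((H>=a)&(H<=b)) if a<b else ((H>=a)|(H<=b))
    return (m&(S>110)&(V>50)).astype(np.uint8)
def cast(C,uv,z):
    uv=np.atleast_2d(uv).astype(float); K=C["camera_matrix"];T=C["world_from_camera"]
    r=np.c_[uv,np.ones(len(uv))]@np.linalg.inv(K).T@T[:3,:3].T; o=T[:3,3]
    return o+r*((z-o[2])/r[:,2])[:,None]
def world(C,d):
    v,u=np.mgrid[:d.shape[0],:d.shape[1]]; K=C["camera_matrix"];T=C["world_from_camera"]
    P=np.stack([u,v,np.ones_like(u)],-1)@np.linalg.inv(K).T*d[...,None]
    return P@T[:3,:3].T+T[:3,3]
def circ(xy):  # algebraic circle fit with one trimming pass
    for k in range(3):
        s=np.linalg.lstsq(np.c_[2*xy,np.ones(len(xy))],(xy**2).sum(1),rcond=None)[0]
        R=np.sqrt(s[2]+s[0]**2+s[1]**2); e=abs(np.hypot(*(xy-s[:2]).T)-R)
        if k<2: xy=xy[e<=max(2,np.percentile(e,85))]
    return np.round([s[0],s[1],R],1)
E
python3 - <<'E'
from h import *
for n in("top","side"):
    f=np.load(n+"0.npz");p,d=f["p"],f["d"];C=camera_params(n);W=world(C,d)
    for c in HUE:
        m=mask(p,c); N,L,S,ce=cv2.connectedComponentsWithStats(m,connectivity=8)
        for i in range(1,N):
            if S[i,4]<40: continue
            w=W[(L==i)&(d>0)]
            if len(w)<20: continue
            z=w[:,2]; hi=np.percentile(z,80)
            if abs(w[:,0])[0]>1200: continue
            top=w[abs(z-hi)<5]
            print(n,c,S[i].tolist(),"z p20/50/80",np.round(np.percentile(z,[20,50,80]),1),"topmid",np.round((top.max(0)+top.min(0))/2,1),"ext",np.round(np.ptp(top,axis=0),0))
E
```

```text
top red [214, 114, 38, 35, 284] z p20/50/80 [27.3 29.1 30.6] topmid [641.4 101.6  30. ] ext [81. 83.  9.]
top red [182, 199, 16, 30, 322] z p20/50/80 [20.  22.9 25. ] topmid [445.4 161.9  24. ] ext [64. 24.  8.]
top red [393, 264, 25, 27, 518] z p20/50/80 [90.1 91.5 92.8] topmid [ 375.4 -285.    92.3] ext [48. 48.  9.]
top yellow [86, 66, 8, 8, 50] z p20/50/80 [32.4 36.4 38.5] topmid [733.4 444.9  38.1] ext [18. 17.  8.]
top yellow [218, 110, 24, 24, 424] z p20/50/80 [89.8 91.3 92.6] topmid [639.4 103.6  91.6] ext [48. 49.  8.]
top yellow [99, 203, 39, 39, 296] z p20/50/80 [27.6 29.2 30.8] topmid [401.1 305.7  30.1] ext [81. 77.  8.]
top green [309, 129, 38, 35, 255] z p20/50/80 [27.7 29.1 30.5] topmid [ 637.3 -110.6   30. ] ext [76. 82.  9.]
top green [95, 206, 25, 24, 464] z p20/50/80 [90.3 91.8 93. ] topmid [400.9 310.7  92.1] ext [48. 49.  8.]
top blue [175, 16, 94, 59, 3418] z p20/50/80 [ 3.1  5.  32.6] topmid [839.4 159.6  32.7] ext [120. 200.  10.]
top blue [320, 124, 24, 23, 430] z p20/50/80 [90.  91.5 92.7] topmid [ 641.3 -110.5   91.8] ext [48. 48.  8.]
top blue [377, 259, 
[... 1257 characters left out ...]
 486.3 108.3] ext [38. 70.  7.]
side green [81, 344, 9, 11, 78] z p20/50/80 [33.9 36.8 39.2] topmid [702.8 502.5  38.1] ext [15. 13.  8.]
side blue [378, 5, 30, 9, 125] z p20/50/80 [205.8 221.5 224.3] topmid [   79.7 -1570.8   223. ] ext [146.  70.   7.]
side blue [365, 121, 46, 19, 686] z p20/50/80 [13.1 14.7 15.9] topmid [ 154.7 -492.4   14.5] ext [146. 149.   7.]
side blue [306, 141, 27, 13, 93] z p20/50/80 [29.1 31.2 32.7] topmid [ 375.2 -277.5   31.6] ext [79. 68.  8.]
side blue [209, 142, 18, 13, 145] z p20/50/80 [92.1 93.9 95.2] topmid [ 639.9 -107.3   94. ] ext [47. 46.  8.]
side blue [57, 187, 91, 70, 3461] z p20/50/80 [ 8.2 22.2 35.9] topmid [837.4 160.5  35.9] ext [121. 202.  10.]
```

```bash
python3 - <<'E'
from h import *
ap={"red":(641,102),"yellow":(401,308),"green":(638,-109),"blue":(375,-285),"grey":(0,0)}
lid={"red":(375,-285),"yellow":(639,104),"green":(401,311),"blue":(641,-110)}
C=camera_params("top"); ap["grey"]=cast(C,[(263,199)],30)[0,:2]
for n in("top","side"):
    f=np.load(n+"0.npz");p,d=f["p"],f["d"];C=camera_params(n);W=world(C,d)
    v,u=np.mgrid[:384,:512]; uv=np.c_[u.ravel(),v.ravel()]
    for nm,z0,D in(("rim",30,ap),("lid",92,lid)):
        X=cast(C,uv,z0)[:,:2].reshape(384,512,2)
        for c,a in D.items():
            r=np.hypot(*(X-a).transpose(2,0,1))
            if nm=="rim":
                m=(abs(W[...,2]-30)<4)&(d>0)&(r<55)
                if c!="grey": m&=mask(p,c)>0
            else: m=(mask(p,c)>0)&(W[...,2]>87)&(d>0)&(r<40)
            m=m.astype(np.uint8)
            if nm=="lid":
                ct=max(cv2.findContours(m,0,1)[0],key=cv2.contourArea); q=cast(C,ct[:,0],z0)[:,:2]
            else: q=X[m>0]
            print(n,nm,c,circ(q),"z",np.round(np.median(W[...,2][m>0]),1))
f=np.load("top0.npz");C=camera_params("top");print("lens",world(C,f["d"])[178:194,408:432].reshape(-1,3).mean(0))
E
```

```text
top rim red [641.8 101.4  38.3] z 29.2
top rim yellow [401.1 308.   38.1] z 29.3
top rim green [ 639.7 -110.8   38.2] z 29.2
top rim blue [ 375.1 -287.3   38.4] z 29.6
top rim grey [497.7  10.8  37.8] z 29.2
top lid red [ 375.  -285.1   23.6] z 91.5
top lid yellow [639.  103.3  23.8] z 91.3
top lid green [401.3 310.5  23.4] z 91.8
top lid blue [ 640.8 -110.7   23.6] z 91.6
side rim red [641.7 104.1  38. ] z 31.4
side rim yellow [400.6 311.2  38.3] z 31.1
side rim green [ 639.8 -108.5   38. ] z 31.4
side rim blue [ 374.7 -284.8   38. ] z 31.0
side rim grey [497.3  13.1  38.1] z 30.9
side lid red [ 372.9 -282.6   27.1] z 94.5
side lid yellow [638.7 107.6  24.7] z 93.7
side lid green [401.3 313.3  23.6] z 93.7
side lid blue [ 641.8 -109.5   23.3] z 94.1
lens [ 579.78830866 -318.31373376   28.36229474]
```

Careful with the scale: turns go in shares of 2 rad. That gives: 0.466 rad is 0.233.

>>> move_arm:
  motion:
    - [0, 0, 0.015, 0.014, -0.014, 0, 0.085]
    - [0, 0, 0.055, 0.048, -0.047, 0, 0.085]
    - [0, 0, 0.1, 0.089, -0.087, 0, 0.085]
    - [0, 0, 0.145, 0.13, -0.128, 0, 0.085]
    - [0, 0, 0.19, 0.17, -0.166, 0, 0.085]
    - [0, 0, 0.22, 0.196, -0.192, 0, 0.085]
    - [0, 0, 0.233, 0.207, -0.203, 0, 0.085]
    - [0, 0, 0.233, 0.207, -0.203, 0, 0.085]

```text
clock: 1.1
eef_pos: [374.6, -283.2, 231.2]
tcp_rot: [-3.141, 0.0, 0.002]
contact_force: [0.4, 0.2, 1.2]
opening: 0.995
grasp_force: 0.0
```

```bash
cat >look.py <<'E'
from h import *
import sys
# wrist look: fit lid circles (z=92) / rim circles (z=30); usage: look.py name lid|- rim|-
def look(name,lid,rim):
    s=sensors.sense(); C=camera_params("wrist"); p,d=grab_frame("wrist"); cv2.imwrite(f"pics/{name}.png",p[:,:,::-1])
    W=world(C,d); v,u=np.mgrid[:384,:512]
    print("tcp",np.round(s["eef_pos"],1),np.round(s["tcp_rot"],3),"open",round(s["opening"],3),"t",round(s["clock"],2))
    for c,z0 in((lid,92),(rim,30)):
        if c=="-": continue
        m=((mask(p,c)>0)&(abs(W[...,2]-z0)<6)&(d>0)).astype(np.uint8)
        if z0==92:
            ct=max(cv2.findContours(m,0,1)[0],key=cv2.contourArea)[:,0]
            ct=ct[(ct.min(1)>2)&(ct[:,0]<509)&(ct[:,1]<381)]
        else: ct=np.c_[u[m>0],v[m>0]]
        print(c,z0,circ(cast(C,ct,z0)[:,:2]),"z",np.round(np.median(W[...,2][m>0]),1),"n",len(ct),"px",ct.min(0),ct.max(0))
look(*sys.argv[1:])
E
python3 look.py w1 red blue
```

```text
tcp [ 374.6 -283.2  231.2] [-3.141e+00  0.000e+00  2.000e-03] open 0.995 t 1.1
red 92 [ 376.3 -286.1   23.7] z 92.3 n 132 px [238 160] [284 204]
blue 30 [ 376.1 -287.8   38. ] z 30.2 n 750 px [229 134] [295 190]
```

View pics/w1.png

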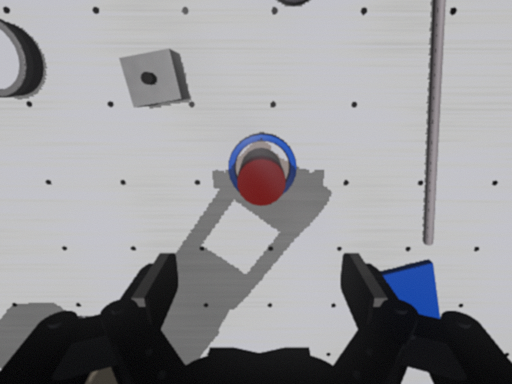

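The wrist view has the red lid at (261,183), just ahead of the fingers, with the blue rim around it. It agrees with the fixed cameras to about 2 mm. Descending to grasp.

>>> move_arm:
  motion:
    - [0, 0, 0, 0.001, 0.002, 0.02, 0.085]
    - [0, 0, 0, 0.001, 0.002, 0.06, 0.085]
    - [0, 0, 0, 0.001, 0.002, 0.105, 0.085]
    - [0, 0, 0, 0.001, 0.002, 0.145, 0.085]
    - [0, 0, 0, 0.001, 0.002, 0.17, 0.085]
    - [0, 0, 0, 0.001, 0.002, 0.181, 0.085]
    - [0, 0, 0, 0.001, 0.002, 0.183, 0.085]
    - [0, 0, 0, 0.001, 0.002, 0.183, 0.085]
  grip_force: 30

```text
clock: 2.15
eef_pos: [375.9, -286.7, 49.0]
tcp_rot: [3.141, -0.001, -0.0]
contact_force: [-0.5, 0.5, 0.2]
opening: 0.992
grasp_force: 0.0
```

>>> move_arm:
  motion:
    - [0, 0, 0, 0, 0, 0, 0.065]
    - [0, 0, 0, 0, 0, 0, 0.055]
    - [0, 0, 0, 0, 0, 0, 0.045]
    - [0, 0, 0, 0, 0, 0, 0.04]
    - [0, 0, 0, 0, 0, 0, 0.04]
    - [0, 0, 0, 0, 0, 0, 0.04]
    - [0, 0, 0, 0, 0, 0, 0.04]
    - [0, 0, 0, 0, 0, 0, 0.04]
  grip_force: 30

```text
clock: 3.15
eef_pos: [375.8, -286.2, 49.0]
tcp_rot: [3.141, -0.001, -0.0]
contact_force: [-1.4, 0.9, 6.1]
opening: 0.578
grasp_force: 30.2
```

>>> move_arm:
  motion:
    - [0, 0, 0, 0, 0, -0.006, 0.04]
    - [0, 0, 0, 0, 0, -0.02, 0.04]
    - [0, 0, 0, 0, 0, -0.045, 0.04]
    - [0, 0, 0, 0, 0, -0.075, 0.04]
    - [0, 0, 0, 0, 0, -0.1, 0.04]
    - [0, 0, 0, 0, 0, -0.115, 0.04]
    - [0, 0, 0, 0, 0, -0.12, 0.04]
    - [0, 0, 0, 0, 0, -0.12, 0.04]

```text
clock: 4.15
eef_pos: [375.3, -285.9, 168.1]
tcp_rot: [-3.141, 0.0, -0.0]
contact_force: [-0.6, -0.0, -1.7]
opening: 0.58
grasp_force: 31.4
```

>>> move_arm:
  motion:
    - [0, 0, 0, 0.008, -0.019, 0, 0.04]
    - [0, 0, 0, 0.028, -0.068, 0, 0.04]
    - [0, 0, 0, 0.05, -0.122, 0, 0.04]
    - [0, 0, 0, 0.073, -0.178, 0, 0.04]
    - [0, 0, 0, 0.096, -0.234, 0, 0.04]
    - [0, 0, 0, 0.114, -0.278, 0, 0.04]
    - [0, 0, 0, 0.122, -0.298, 0, 0.04]
    - [0, 0, 0, 0.122, -0.298, 0, 0.04]

```text
clock: 5.15
eef_pos: [497.3, 13.2, 167.2]
tcp_rot: [-3.142, 0.002, 0.002]
contact_force: [0.5, -0.7, -1.4]
opening: 0.58
grasp_force: 31.7
```

```bash
python3 - <<'E'
from h import *
s=sensors.sense();print(s["eef_pos"],s["tcp_rot"],s["opening"])
p,d=grab_frame("wrist");q,d2=grab_frame("side")
cv2.imwrite("pics/a.png",np.vstack([p,q])[:,:,::-1][::1]);
im=np.hstack([cv2.resize(p,(400,300)),cv2.resize(q[60:260,130:397],(400,300))]);cv2.imwrite("pics/carry1.png",im[:,:,::-1])
E
```

```text
[497.34011648  13.16371313 167.17281538] [-3.14153909e+00  1.76104070e-03  2.31085465e-03] 0.5795088498887434
```

View pics/carry1.png

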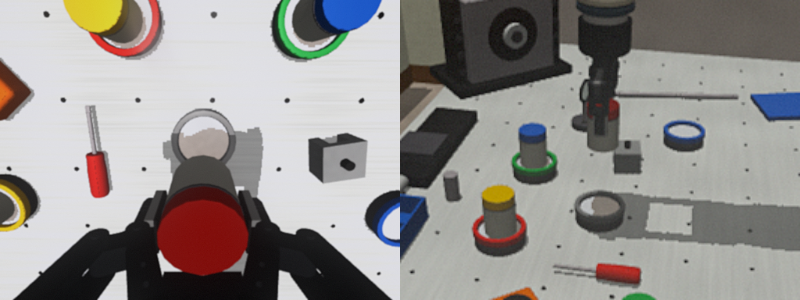

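Wrist view (left): the red pot is upright between the fingers at about (203,230), with the grey cradle beyond at (203,138). The side view (right) agrees. Lowering into the grey cradle.

>>> move_arm:
  motion:
    - [0, 0, 0, 0, 0, 0.012, 0.04]
    - [0, 0, 0, 0, 0, 0.04, 0.04]
    - [0, 0, 0, 0, 0, 0.075, 0.04]
    - [0, 0, 0, 0, 0, 0.1, 0.04]
    - [0, 0, 0, 0, 0, 0.112, 0.04]
    - [0, 0, 0, 0, 0, 0.116, 0.04]
    - [0, 0, 0, 0, 0, 0.118, 0.04]
    - [0, 0, 0, 0, 0, 0.119, 0.04]

```text
clock: 6.25
eef_pos: [498.1, 11.9, 49.9]
tcp_rot: [-3.142, -0.001, -0.0]
contact_force: [0.1, 0.0, -1.8]
opening: 0.576
grasp_force: 31.7
```

>>> move_arm:
  motion:
    - [0, 0, 0, 0, 0, 0, 0.04]
    - [0, 0, 0, 0, 0, 0, 0.04]

```text
clock: 6.5
eef_pos: [497.8, 11.9, 49.7]
tcp_rot: [-3.142, -0.001, -0.0]
contact_force: [0.4, -0.0, -0.1]
opening: 0.577
grasp_force: 31.7
```

>>> move_arm:
  motion:
    - [0, 0, 0, 0, 0, 0.0005, 0.04]
    - [0, 0, 0, 0, 0, 0.001, 0.04]
    - [0, 0, 0, 0, 0, 0.001, 0.04]

```text
clock: 6.88
eef_pos: [497.7, 11.9, 49.0]
tcp_rot: [-3.142, -0.0, -0.0]
contact_force: [-2.9, -0.1, 9.4]
opening: 0.577
grasp_force: 32.7
```

>>> move_arm:
  motion:
    - [0, 0, 0, 0, 0, 0, 0.055]
    - [0, 0, 0, 0, 0, 0, 0.07]
    - [0, 0, 0, 0, 0, 0, 0.085]
    - [0, 0, 0, 0, 0, 0, 0.085]
    - [0, 0, 0, 0, 0, -0.01, 0.085]
    - [0, 0, 0, 0, 0, -0.05, 0.085]
    - [0, 0, 0, 0, 0, -0.1, 0.085]
    - [0, 0, 0, 0, 0, -0.12, 0.085]

```text
clock: 7.88
eef_pos: [498.9, 11.9, 171.7]
tcp_rot: [-3.141, -0.004, -0.0]
contact_force: [0.5, 0.0, -0.4]
opening: 0.998
grasp_force: 0.0
```

>>> move_arm:
  motion:
    - [0, 0, 0, 0.012, 0.01, 0, 0.085]
    - [0, 0, 0, 0.04, 0.034, 0, 0.085]
    - [0, 0, 0, 0.08, 0.068, 0, 0.085]
    - [0, 0, 0, 0.115, 0.098, 0, 0.085]
    - [0, 0, 0, 0.138, 0.117, 0, 0.085]
    - [0, 0, 0, 0.144, 0.122, 0, 0.085]
    - [0, 0, 0, 0.144, 0.122, 0, 0.085]

```text
clock: 8.75
eef_pos: [640.9, -110.3, 167.2]
tcp_rot: [-3.141, 0.002, -0.001]
contact_force: [-0.1, 0.1, 0.9]
opening: 0.996
grasp_force: 0.0
```

```bash
python3 look.py w2 blue green
```

```text
tcp [ 640.9 -110.3  167.2] [-3.141e+00  2.000e-03 -1.000e-03] open 0.996 t 8.75
blue 92 [ 643.7 -111.2   24.2] z 92.3 n 167 px [229 174] [289 231]
green 30 [ 642.1 -111.2   37.9] z 30.2 n 982 px [219 143] [299 205]
```

View pics/w2.png

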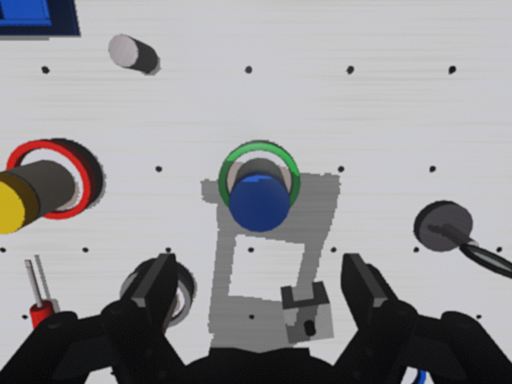

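The blue pot is centred at (259,200) in the green cradle. The grey cradle at (165,290) is partly hidden by a finger, so I'll check the parked red pot from the side.

```bash
cat >chk.py <<'E'
from h import *
# top+side check: lid centre/height of every pot
for n in("top","side"):
    C=camera_params(n);p,d=grab_frame(n);W=world(C,d)
    for c in HUE:
        m=((mask(p,c)>0)&(abs(W[...,2]-92)<7)&(d>0)&(W[...,0]<700)).astype(np.uint8)
        if m.sum()<20: print(n,c,"none");continue
        ct=max(cv2.findContours(m,0,1)[0],key=cv2.contourArea)[:,0]
        print(n,c,circ(cast(C,ct,92)[:,:2]),np.round(np.median(W[...,2][m>0]),1))
E
python3 chk.py
```

```text
top red none
top yellow [639.  103.4  23.8] 91.2
top green none
top blue none
side red [495.   15.3  26.5] 93.8
side yellow [638.4 109.3  26.1] 93.8
side green [401.4 313.6  23.8] 93.5
side blue [ 639.6 -105.9   24.3] 94.3
```

Red pot stands upright in grey. Grasp blue.

>>> move_arm:
  motion:
    - [0, 0, 0, 0.001, 0, 0.015, 0.085]
    - [0, 0, 0, 0.001, 0, 0.05, 0.085]
    - [0, 0, 0, 0.001, 0, 0.09, 0.085]
    - [0, 0, 0, 0.001, 0, 0.114, 0.085]
    - [0, 0, 0, 0.001, 0, 0.119, 0.085]
    - [0, 0, 0, 0.001, 0, 0.119, 0.085]

```text
clock: 9.65
eef_pos: [642.5, -109.9, 49.3]
tcp_rot: [-3.142, 0.0, 0.0]
contact_force: [-0.2, -0.2, 0.1]
opening: 0.995
grasp_force: 0.0
```

>>> move_arm:
  motion:
    - [0, 0, 0, 0, 0, 0, 0.065]
    - [0, 0, 0, 0, 0, 0, 0.055]
    - [0, 0, 0, 0, 0, 0, 0.045]
    - [0, 0, 0, 0, 0, 0, 0.04]
    - [0, 0, 0, 0, 0, 0, 0.04]
    - [0, 0, 0, 0, 0, 0, 0.04]

```text
clock: 10.4
eef_pos: [643.1, -110.3, 50.3]
tcp_rot: [3.141, -0.001, -0.0]
contact_force: [-0.5, -0.1, 5.4]
opening: 0.575
grasp_force: 30.5
```

>>> move_arm:
  motion:
    - [0, 0, 0, 0, 0, -0.006, 0.04]
    - [0, 0, 0, 0, 0, -0.02, 0.04]
    - [0, 0, 0, 0, 0, -0.045, 0.04]
    - [0, 0, 0, 0, 0, -0.075, 0.04]
    - [0, 0, 0, 0, 0, -0.1, 0.04]
    - [0, 0, 0, 0, 0, -0.115, 0.04]
    - [0, 0, 0, 0, 0, -0.12, 0.04]
    - [0, 0, 0, 0, 0, -0.12, 0.04]

```text
clock: 11.4
eef_pos: [642.3, -110.1, 169.1]
tcp_rot: [-3.142, 0.0, -0.0]
contact_force: [-0.1, 0.9, -0.8]
opening: 0.576
grasp_force: 31.3
```

>>> move_arm:
  motion:
    - [0, 0, 0, -0.017, 0.011, 0, 0.04]
    - [0, 0, 0, -0.06, 0.04, 0, 0.04]
    - [0, 0, 0, -0.108, 0.072, 0, 0.04]
    - [0, 0, 0, -0.156, 0.103, 0, 0.04]
    - [0, 0, 0, -0.205, 0.136, 0, 0.04]
    - [0, 0, 0, -0.245, 0.162, 0, 0.04]
    - [0, 0, 0, -0.267, 0.176, 0, 0.04]
    - [0, 0, 0, -0.267, 0.176, 0, 0.04]

```text
clock: 12.4
eef_pos: [372.9, -286.4, 168.6]
tcp_rot: [-3.141, 0.002, -0.003]
contact_force: [0.0, 0.6, -0.6]
opening: 0.576
grasp_force: 31.4
```

>>> move_arm:
  motion:
    - [0, 0, 0, 0, 0, 0.012, 0.04]
    - [0, 0, 0, 0, 0, 0.04, 0.04]
    - [0, 0, 0, 0, 0, 0.075, 0.04]
    - [0, 0, 0, 0, 0, 0.1, 0.04]
    - [0, 0, 0, 0, 0, 0.112, 0.04]
    - [0, 0, 0, 0, 0, 0.116, 0.04]
    - [0, 0, 0, 0, 0, 0.118, 0.04]
    - [0, 0, 0, 0, 0, 0.118, 0.04]

```text
clock: 13.4
eef_pos: [375.9, -286.3, 51.8]
tcp_rot: [3.141, -0.001, -0.0]
contact_force: [-1.1, -0.5, -0.3]
opening: 0.577
grasp_force: 31.4
```

>>> move_arm:
  motion:
    - [0, 0, 0, 0, 0, 0.0005, 0.04]
    - [0, 0, 0, 0, 0, 0.001, 0.04]
    - [0, 0, 0, 0, 0, 0.001, 0.04]

```text
clock: 13.78
eef_pos: [375.5, -286.2, 50.4]
tcp_rot: [3.141, -0.0, -0.0]
contact_force: [-0.3, -0.1, -0.4]
opening: 0.576
grasp_force: 31.4
```

>>> move_arm:
  motion:
    - [0, 0, 0, 0, 0, 0.0005, 0.04]
    - [0, 0, 0, 0, 0, 0.001, 0.04]
    - [0, 0, 0, 0, 0, 0.001, 0.04]

```text
clock: 14.15
eef_pos: [375.5, -286.2, 50.2]
tcp_rot: [3.141, -0.0, -0.0]
contact_force: [-3.8, 2.3, 16.0]
opening: 0.579
grasp_force: 33.1
```

>>> move_arm:
  motion:
    - [0, 0, 0, 0, 0, 0, 0.055]
    - [0, 0, 0, 0, 0, 0, 0.07]
    - [0, 0, 0, 0, 0, 0, 0.085]
    - [0, 0, 0, 0, 0, 0, 0.085]
    - [0, 0, 0, 0, 0, -0.01, 0.085]
    - [0, 0, 0, 0, 0, -0.05, 0.085]
    - [0, 0, 0, 0, 0, -0.1, 0.085]
    - [0, 0, 0, 0, 0, -0.12, 0.085]

```text
clock: 15.15
eef_pos: [376.6, -286.9, 172.6]
tcp_rot: [3.139, -0.003, -0.0]
contact_force: [-0.1, 0.3, 0.4]
opening: 0.993
grasp_force: 0.0
```

>>> move_arm:
  motion:
    - [0, 0, 0, 0.001, -0.015, 0, 0.085]
    - [0, 0, 0, 0.003, -0.055, 0, 0.085]
    - [0, 0, 0, 0.005, -0.105, 0, 0.085]
    - [0, 0, 0, 0.007, -0.155, 0, 0.085]
    - [0, 0, 0, 0.009, -0.205, 0, 0.085]
    - [0, 0, 0, 0.011, -0.255, 0, 0.085]
    - [0, 0, 0, 0.013, -0.29, 0, 0.085]
    - [0, 0, 0, 0.013, -0.3, 0, 0.085]

```text
clock: 16.15
eef_pos: [387.2, 15.9, 168.3]
tcp_rot: [-3.141, 0.002, 0.003]
contact_force: [0.3, -0.7, -0.7]
opening: 0.993
grasp_force: 0.0
```

>>> move_arm:
  motion:
    - [0, 0, 0, 0.001, -0.02, 0, 0.085]
    - [0, 0, 0, 0.003, -0.07, 0, 0.085]
    - [0, 0, 0, 0.005, -0.12, 0, 0.085]
    - [0, 0, 0, 0.007, -0.17, 0, 0.085]
    - [0, 0, 0, 0.009, -0.22, 0, 0.085]
    - [0, 0, 0, 0.011, -0.265, 0, 0.085]
    - [0, 0, 0, 0.013, -0.298, 0, 0.085]
    - [0, 0, 0, 0.013, -0.298, 0, 0.085]

```text
clock: 17.15
eef_pos: [401.4, 313.0, 168.4]
tcp_rot: [3.141, 0.001, 0.002]
contact_force: [-1.1, -0.4, 0.4]
opening: 1.003
grasp_force: 0.0
```

```bash
python3 look.py w3 green yellow; python3 chk.py
```

```text
tcp [401.4 313.  168.4] [3.141e+00 1.000e-03 2.000e-03] open 1.003 t 17.15
green 92 [403.  311.3  23.8] z 92.3 n 163 px [231 175] [289 231]
yellow 30 [402.7 308.7  37.9] z 30.2 n 1160 px [222 142] [302 209]
top red [496.4  11.2  23.8] 91.5
top yellow [639.  103.3  23.8] 91.5
top green [396.9 309.4  19.9] 91.6
top blue [ 374.2 -286.4   23.8] 91.7
side red [494.7  16.9  26.5] 93.8
side yellow [637.3 109.8  26.7] 93.8
side green [401.3 313.7  23.5] 93.7
side blue none
```

View pics/w3.png

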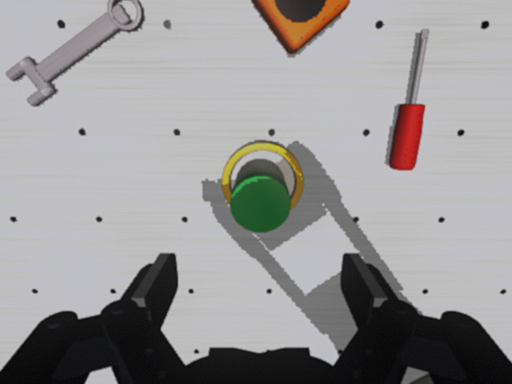

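The green pot is centred at (260,203) in the yellow cradle. Blue stands upright in its own cradle (lid at 374,−286, height 92). Grasping green.

>>> move_arm:
  motion:
    - [0, 0, 0, 0.001, 0, 0.015, 0.085]
    - [0, 0, 0, 0.001, 0, 0.05, 0.085]
    - [0, 0, 0, 0.001, 0, 0.09, 0.085]
    - [0, 0, 0, 0.001, 0, 0.114, 0.085]
    - [0, 0, 0, 0.001, 0, 0.12, 0.085]
    - [0, 0, 0, 0.001, 0, 0.12, 0.085]

```text
clock: 18.05
eef_pos: [402.6, 311.4, 49.1]
tcp_rot: [3.141, 0.001, -0.001]
contact_force: [-0.7, 0.4, 0.0]
opening: 0.994
grasp_force: 0.0
```

>>> move_arm:
  motion:
    - [0, 0, 0, 0, 0, 0, 0.065]
    - [0, 0, 0, 0, 0, 0, 0.055]
    - [0, 0, 0, 0, 0, 0, 0.045]
    - [0, 0, 0, 0, 0, 0, 0.04]
    - [0, 0, 0, 0, 0, 0, 0.04]
    - [0, 0, 0, 0, 0, 0, 0.04]

```text
clock: 18.8
eef_pos: [403.1, 312.2, 50.2]
tcp_rot: [-3.141, -0.001, -0.0]
contact_force: [-0.1, -1.3, 6.4]
opening: 0.576
grasp_force: 30.3
```

>>> move_arm:
  motion:
    - [0, 0, 0, 0, 0, -0.006, 0.04]
    - [0, 0, 0, 0, 0, -0.02, 0.04]
    - [0, 0, 0, 0, 0, -0.045, 0.04]
    - [0, 0, 0, 0, 0, -0.075, 0.04]
    - [0, 0, 0, 0, 0, -0.1, 0.04]
    - [0, 0, 0, 0, 0, -0.115, 0.04]
    - [0, 0, 0, 0, 0, -0.12, 0.04]
    - [0, 0, 0, 0, 0, -0.12, 0.04]

```text
clock: 19.8
eef_pos: [402.4, 311.8, 169.1]
tcp_rot: [3.141, 0.0, -0.0]
contact_force: [0.6, -0.7, -1.1]
opening: 0.579
grasp_force: 31.5
```

>>> move_arm:
  motion:
    - [0, 0, 0, 0.008, 0.013, 0, 0.04]
    - [0, 0, 0, 0.026, 0.046, 0, 0.04]
    - [0, 0, 0, 0.05, 0.089, 0, 0.04]
    - [0, 0, 0, 0.075, 0.133, 0, 0.04]
    - [0, 0, 0, 0.1, 0.177, 0, 0.04]
    - [0, 0, 0, 0.125, 0.221, 0, 0.04]
    - [0, 0, 0, 0.15, 0.266, 0, 0.04]
    - [0, 0, 0, 0.17, 0.301, 0, 0.04]

```text
clock: 20.8
eef_pos: [572.8, 7.9, 168.3]
tcp_rot: [3.141, 0.001, -0.001]
contact_force: [0.7, 0.4, -1.5]
opening: 0.579
grasp_force: 31.7
```

>>> move_arm:
  motion:
    - [0, 0, 0, 0.02, 0.035, 0, 0.04]
    - [0, 0, 0, 0.042, 0.075, 0, 0.04]
    - [0, 0, 0, 0.058, 0.103, 0, 0.04]
    - [0, 0, 0, 0.066, 0.118, 0, 0.04]
    - [0, 0, 0, 0.068, 0.121, 0, 0.04]
    - [0, 0, 0, 0.068, 0.121, 0, 0.04]
    - [0, 0, 0, 0.068, 0.121, 0, 0.04]

```text
clock: 21.68
eef_pos: [640.0, -109.1, 169.2]
tcp_rot: [-3.141, 0.0, 0.001]
contact_force: [-0.1, -0.3, -2.1]
opening: 0.579
grasp_force: 31.7
```

>>> move_arm:
  motion:
    - [0, 0, 0, 0, 0, 0.012, 0.04]
    - [0, 0, 0, 0, 0, 0.04, 0.04]
    - [0, 0, 0, 0, 0, 0.075, 0.04]
    - [0, 0, 0, 0, 0, 0.1, 0.04]
    - [0, 0, 0, 0, 0, 0.112, 0.04]
    - [0, 0, 0, 0, 0, 0.116, 0.04]
    - [0, 0, 0, 0, 0, 0.118, 0.04]
    - [0, 0, 0, 0, 0, 0.118, 0.04]

```text
clock: 22.68
eef_pos: [641.0, -110.2, 52.1]
tcp_rot: [3.141, -0.001, -0.0]
contact_force: [-0.2, -1.2, -1.6]
opening: 0.58
grasp_force: 31.6
```

>>> move_arm:
  motion:
    - [0, 0, 0, 0, 0, 0.0005, 0.04]
    - [0, 0, 0, 0, 0, 0.001, 0.04]
    - [0, 0, 0, 0, 0, 0.001, 0.04]

```text
clock: 23.05
eef_pos: [640.6, -110.2, 50.4]
tcp_rot: [3.142, -0.0, -0.0]
contact_force: [0.1, 0.0, -1.6]
opening: 0.579
grasp_force: 31.6
```

>>> move_arm:
  motion:
    - [0, 0, 0, 0, 0, 0.0005, 0.04]
    - [0, 0, 0, 0, 0, 0.001, 0.04]
    - [0, 0, 0, 0, 0, 0.001, 0.04]

```text
clock: 23.42
eef_pos: [640.6, -110.2, 50.2]
tcp_rot: [3.142, -0.0, -0.0]
contact_force: [-4.5, 0.7, 8.1]
opening: 0.578
grasp_force: 32.6
```

>>> move_arm:
  motion:
    - [0, 0, 0, 0, 0, 0, 0.055]
    - [0, 0, 0, 0, 0, 0, 0.07]
    - [0, 0, 0, 0, 0, 0, 0.085]
    - [0, 0, 0, 0, 0, 0, 0.085]
    - [0, 0, 0, 0, 0, -0.01, 0.085]
    - [0, 0, 0, 0, 0, -0.05, 0.085]
    - [0, 0, 0, 0, 0, -0.1, 0.085]
    - [0, 0, 0, 0, 0, -0.12, 0.085]

```text
clock: 24.42
eef_pos: [642.1, -110.4, 173.2]
tcp_rot: [3.141, -0.005, -0.0]
contact_force: [0.5, -0.4, -0.1]
opening: 1.0
grasp_force: 0.0
```

>>> move_arm:
  motion:
    - [0, 0, 0, 0, -0.015, 0, 0.085]
    - [0, 0, 0, 0, -0.06, 0, 0.085]
    - [0, 0, 0, 0, -0.11, 0, 0.085]
    - [0, 0, 0, 0, -0.16, 0, 0.085]
    - [0, 0, 0, 0, -0.2, 0, 0.085]
    - [0, 0, 0, 0, -0.215, 0, 0.085]
    - [0, 0, 0, 0, -0.215, 0, 0.085]

```text
clock: 25.3
eef_pos: [639.7, 105.7, 167.9]
tcp_rot: [3.141, 0.002, 0.002]
contact_force: [-0.4, 0.1, 0.1]
opening: 0.999
grasp_force: 0.0
```

```bash
python3 look.py w4 yellow red; python3 chk.py
```

```text
tcp [639.7 105.7 167.9] [3.141e+00 2.000e-03 2.000e-03] open 0.999 t 25.3
yellow 92 [641.5 104.   23.9] z 92.3 n 180 px [231 175] [289 231]
red 30 [560.9 120.  113.9] z 29.8 n 1569 px [ 82 138] [303 347]
top red [497.7   4.7  18.1] 91.4
top yellow none
top green [ 638.  -110.9   23.5] 91.3
top blue [ 374.2 -286.3   23.8] 91.6
side red [496.2  17.5  27. ] 93.7
side yellow [636.8 109.4  26.4] 93.8
side green [ 637.6 -108.1   22.3] 94.4
side blue [ 373.2 -285.9   24.5] 94.3
```

Green stands upright in its cradle. Grasping yellow.

>>> move_arm:
  motion:
    - [0, 0, 0, 0, 0, 0.015, 0.085]
    - [0, 0, 0, 0, 0, 0.05, 0.085]
    - [0, 0, 0, 0, 0, 0.09, 0.085]
    - [0, 0, 0, 0, 0, 0.114, 0.085]
    - [0, 0, 0, 0, 0, 0.12, 0.085]
    - [0, 0, 0, 0, 0, 0.12, 0.085]

```text
clock: 26.2
eef_pos: [640.5, 104.4, 49.1]
tcp_rot: [3.142, 0.0, -0.001]
contact_force: [-0.2, 0.2, -0.0]
opening: 0.994
grasp_force: 0.0
```

>>> move_arm:
  motion:
    - [0, 0, 0, 0, 0, 0, 0.065]
    - [0, 0, 0, 0, 0, 0, 0.055]
    - [0, 0, 0, 0, 0, 0, 0.045]
    - [0, 0, 0, 0, 0, 0, 0.04]
    - [0, 0, 0, 0, 0, 0, 0.04]
    - [0, 0, 0, 0, 0, 0, 0.04]

```text
clock: 26.95
eef_pos: [641.2, 104.9, 50.4]
tcp_rot: [-3.141, -0.002, -0.0]
contact_force: [-1.3, -0.8, 6.6]
opening: 0.58
grasp_force: 30.7
```

>>> move_arm:
  motion:
    - [0, 0, 0, 0, 0, -0.006, 0.04]
    - [0, 0, 0, 0, 0, -0.02, 0.04]
    - [0, 0, 0, 0, 0, -0.045, 0.04]
    - [0, 0, 0, 0, 0, -0.075, 0.04]
    - [0, 0, 0, 0, 0, -0.1, 0.04]
    - [0, 0, 0, 0, 0, -0.115, 0.04]
    - [0, 0, 0, 0, 0, -0.12, 0.04]
    - [0, 0, 0, 0, 0, -0.12, 0.04]

```text
clock: 27.95
eef_pos: [640.3, 104.8, 169.0]
tcp_rot: [3.142, 0.0, -0.0]
contact_force: [-1.0, 0.3, -1.2]
opening: 0.577
grasp_force: 31.3
```

>>> move_arm:
  motion:
    - [0, 0, 0, -0.015, -0.013, 0, 0.04]
    - [0, 0, 0, -0.055, -0.047, 0, 0.04]
    - [0, 0, 0, -0.099, -0.085, 0, 0.04]
    - [0, 0, 0, -0.143, -0.122, 0, 0.04]
    - [0, 0, 0, -0.187, -0.16, 0, 0.04]
    - [0, 0, 0, -0.223, -0.191, 0, 0.04]
    - [0, 0, 0, -0.239, -0.204, 0, 0.04]
    - [0, 0, 0, -0.239, -0.204, 0, 0.04]

```text
clock: 28.95
eef_pos: [399.3, 309.5, 168.6]
tcp_rot: [3.141, 0.002, 0.003]
contact_force: [0.5, -0.2, -1.9]
opening: 0.577
grasp_force: 31.4
```

>>> move_arm:
  motion:
    - [0, 0, 0, 0, 0, 0.012, 0.04]
    - [0, 0, 0, 0, 0, 0.04, 0.04]
    - [0, 0, 0, 0, 0, 0.075, 0.04]
    - [0, 0, 0, 0, 0, 0.1, 0.04]
    - [0, 0, 0, 0, 0, 0.112, 0.04]
    - [0, 0, 0, 0, 0, 0.116, 0.04]
    - [0, 0, 0, 0, 0, 0.118, 0.04]
    - [0, 0, 0, 0, 0, 0.118, 0.04]

```text
clock: 29.95
eef_pos: [402.0, 309.2, 51.9]
tcp_rot: [-3.141, -0.001, -0.0]
contact_force: [-0.0, 0.5, -0.9]
opening: 0.576
grasp_force: 31.4
```

>>> move_arm:
  motion:
    - [0, 0, 0, 0, 0, 0.0005, 0.04]
    - [0, 0, 0, 0, 0, 0.001, 0.04]
    - [0, 0, 0, 0, 0, 0.0015, 0.04]
    - [0, 0, 0, 0, 0, 0.002, 0.04]
    - [0, 0, 0, 0, 0, 0.002, 0.04]

```text
clock: 30.58
eef_pos: [401.7, 309.1, 50.3]
tcp_rot: [-3.141, -0.0, -0.0]
contact_force: [-4.6, -1.7, 13.9]
opening: 0.577
grasp_force: 32.8
```

>>> move_arm:
  motion:
    - [0, 0, 0, 0, 0, 0, 0.055]
    - [0, 0, 0, 0, 0, 0, 0.07]
    - [0, 0, 0, 0, 0, 0, 0.085]
    - [0, 0, 0, 0, 0, 0, 0.085]
    - [0, 0, 0, 0, 0, -0.01, 0.085]
    - [0, 0, 0, 0, 0, -0.05, 0.085]
    - [0, 0, 0, 0, 0, -0.1, 0.085]
    - [0, 0, 0, 0, 0, -0.12, 0.085]

```text
clock: 31.58
eef_pos: [402.7, 309.8, 172.8]
tcp_rot: [-3.139, -0.003, -0.0]
contact_force: [0.7, -0.4, -0.2]
opening: 1.0
grasp_force: 0.0
```

>>> move_arm:
  motion:
    - [0, 0, 0, 0.006, 0.018, 0, 0.085]
    - [0, 0, 0, 0.022, 0.067, 0, 0.085]
    - [0, 0, 0, 0.039, 0.121, 0, 0.085]
    - [0, 0, 0, 0.057, 0.176, 0, 0.085]
    - [0, 0, 0, 0.075, 0.232, 0, 0.085]
    - [0, 0, 0, 0.09, 0.278, 0, 0.085]
    - [0, 0, 0, 0.096, 0.297, 0, 0.085]
    - [0, 0, 0, 0.096, 0.297, 0, 0.085]

```text
clock: 32.58
eef_pos: [496.8, 9.8, 168.2]
tcp_rot: [3.141, 0.002, -0.003]
contact_force: [-0.6, -0.5, 0.1]
opening: 0.999
grasp_force: 0.0
```

```bash
python3 look.py w5 red -; python3 chk.py
```

```text
tcp [496.8   9.8 168.2] [ 3.141e+00  2.000e-03 -3.000e-03] open 0.999 t 32.58
red 92 [498.8  11.2  24.3] z 92.3 n 167 px [226 174] [286 231]
top red none
top yellow [400.3 307.5  23.8] 91.6
top green [ 638.4 -113.4   21.7] 91.5
top blue [ 374.2 -286.4   23.8] 91.7
side red [496.1  17.8  26.6] 93.7
side yellow [399.6 312.7  25.9] 93.6
side green [ 638.2 -108.9   22.1] 94.4
side blue [ 373.8 -285.9   24.5] 94.3
```

Yellow is home. Grasping red from grey.

>>> move_arm:
  motion:
    - [0, 0, 0, 0, 0, 0.015, 0.085]
    - [0, 0, 0, 0, 0, 0.05, 0.085]
    - [0, 0, 0, 0, 0, 0.09, 0.085]
    - [0, 0, 0, 0, 0, 0.114, 0.085]
    - [0, 0, 0, 0, 0, 0.12, 0.085]
    - [0, 0, 0, 0, 0, 0.12, 0.085]

```text
clock: 33.48
eef_pos: [497.3, 12.3, 49.0]
tcp_rot: [-3.142, 0.001, 0.001]
contact_force: [0.3, 0.4, -1.0]
opening: 0.994
grasp_force: 0.0
```

>>> move_arm:
  motion:
    - [0, 0, 0, 0, 0, 0, 0.065]
    - [0, 0, 0, 0, 0, 0, 0.055]
    - [0, 0, 0, 0, 0, 0, 0.045]
    - [0, 0, 0, 0, 0, 0, 0.04]
    - [0, 0, 0, 0, 0, 0, 0.04]
    - [0, 0, 0, 0, 0, 0, 0.04]

```text
clock: 34.22
eef_pos: [498.1, 12.0, 50.2]
tcp_rot: [-3.141, -0.001, -0.0]
contact_force: [-1.7, 1.1, 4.8]
opening: 0.576
grasp_force: 30.3
```

>>> move_arm:
  motion:
    - [0, 0, 0, 0, 0, -0.006, 0.04]
    - [0, 0, 0, 0, 0, -0.02, 0.04]
    - [0, 0, 0, 0, 0, -0.045, 0.04]
    - [0, 0, 0, 0, 0, -0.075, 0.04]
    - [0, 0, 0, 0, 0, -0.1, 0.04]
    - [0, 0, 0, 0, 0, -0.115, 0.04]
    - [0, 0, 0, 0, 0, -0.12, 0.04]
    - [0, 0, 0, 0, 0, -0.12, 0.04]

```text
clock: 35.22
eef_pos: [497.3, 11.9, 169.1]
tcp_rot: [3.142, 0.0, -0.0]
contact_force: [-0.5, -0.0, -1.3]
opening: 0.578
grasp_force: 31.4
```

>>> move_arm:
  motion:
    - [0, 0, 0, 0.012, -0.008, 0, 0.04]
    - [0, 0, 0, 0.04, -0.025, 0, 0.04]
    - [0, 0, 0, 0.08, -0.05, 0, 0.04]
    - [0, 0, 0, 0.115, -0.072, 0, 0.04]
    - [0, 0, 0, 0.138, -0.087, 0, 0.04]
    - [0, 0, 0, 0.145, -0.091, 0, 0.04]
    - [0, 0, 0, 0.145, -0.091, 0, 0.04]

```text
clock: 36.1
eef_pos: [642.2, 103.0, 168.3]
tcp_rot: [3.141, 0.002, 0.0]
contact_force: [-0.3, -0.5, -1.9]
opening: 0.579
grasp_force: 31.5
```

>>> move_arm:
  motion:
    - [0, 0, 0, 0, 0, 0.012, 0.04]
    - [0, 0, 0, 0, 0, 0.04, 0.04]
    - [0, 0, 0, 0, 0, 0.075, 0.04]
    - [0, 0, 0, 0, 0, 0.1, 0.04]
    - [0, 0, 0, 0, 0, 0.112, 0.04]
    - [0, 0, 0, 0, 0, 0.116, 0.04]
    - [0, 0, 0, 0, 0, 0.118, 0.04]
    - [0, 0, 0, 0, 0, 0.118, 0.04]

```text
clock: 37.1
eef_pos: [643.1, 102.9, 52.1]
tcp_rot: [-3.141, -0.001, -0.0]
contact_force: [0.0, 0.1, -1.2]
opening: 0.574
grasp_force: 31.5
```

>>> move_arm:
  motion:
    - [0, 0, 0, 0, 0, 0.0005, 0.04]
    - [0, 0, 0, 0, 0, 0.001, 0.04]
    - [0, 0, 0, 0, 0, 0.0015, 0.04]
    - [0, 0, 0, 0, 0, 0.002, 0.04]
    - [0, 0, 0, 0, 0, 0.002, 0.04]

```text
clock: 37.72
eef_pos: [642.7, 102.9, 50.2]
tcp_rot: [-3.142, -0.0, -0.0]
contact_force: [-3.8, -0.8, 7.6]
opening: 0.578
grasp_force: 32.3
```

Release, lift, and back off towards the base to clear the view.

>>> move_arm:
  motion:
    - [0, 0, 0, 0, 0, 0, 0.055]
    - [0, 0, 0, 0, 0, 0, 0.07]
    - [0, 0, 0, 0, 0, 0, 0.085]
    - [0, 0, 0, 0, 0, 0, 0.085]
    - [0, 0, 0, 0, 0, -0.01, 0.085]
    - [0, 0, 0, 0, 0, -0.05, 0.085]
    - [0, 0, 0, 0, 0, -0.1, 0.085]
    - [0, 0, 0, 0, 0, -0.14, 0.085]

```text
clock: 38.72
eef_pos: [643.0, 103.0, 192.1]
tcp_rot: [-3.141, -0.002, -0.0]
contact_force: [-0.7, 1.0, 0.7]
opening: 0.997
grasp_force: 0.0
```

>>> move_arm:
  motion:
    - [0, 0, 0, -0.03, 0.01, 0, 0.085]
    - [0, 0, 0, -0.08, 0.03, 0, 0.085]
    - [0, 0, 0, -0.13, 0.05, 0, 0.085]
    - [0, 0, 0, -0.18, 0.07, 0, 0.085]
    - [0, 0, 0, -0.22, 0.09, 0, 0.085]
    - [0, 0, 0, -0.25, 0.1, 0, 0.085]
    - [0, 0, 0, -0.26, 0.1, 0, 0.085]
    - [0, 0, 0, -0.26, 0.1, 0, 0.085]

```text
clock: 39.72
eef_pos: [383.2, 3.1, 189.9]
tcp_rot: [-3.141, -0.002, -0.0]
contact_force: [-0.0, 0.1, -0.5]
opening: 0.995
grasp_force: 0.0
```

```bash
python3 chk.py; python3 - <<'E'
from h import *
p=grab_frame("top")[0];q=grab_frame("side")[0]
cv2.imwrite("pics/end.png",np.hstack([cv2.resize(p,(400,300)),cv2.resize(q,(400,300))])[:,:,::-1])
E
```

```text
top red [640.3 101.7  23.9] 91.3
top yellow [400.3 307.4  23.8] 91.5
top green [ 637.9 -110.9   23.5] 91.3
top blue [ 374.2 -286.4   23.8] 91.5
side red [638.6 106.8  26.6] 93.9
side yellow [399.6 312.6  25.6] 93.5
side green [ 638.2 -108.8   22.1] 94.3
side blue [ 369.2 -281.6   23.8] 94.0
```

View pics/end.png

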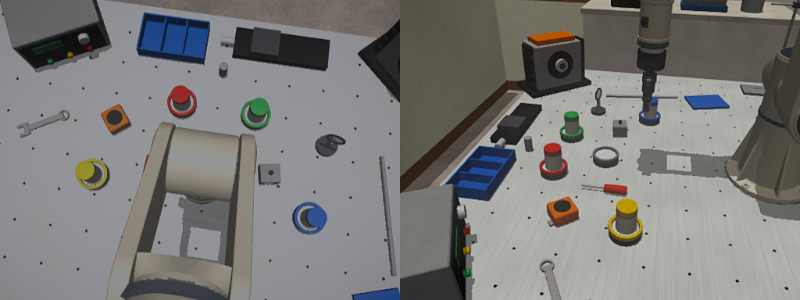

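Every pot stands upright in the cradle of its colour: red (182,100), green (256,112), yellow (91,174) and blue (310,218) in the left picture. The grey cradle at (606,156) in the right picture is empty, the lens has not moved, and the arm is clear.

```bash
python3 -c "
from rig import order; print(order.sign_off())"
```

```text
the job is handed in; nothing more can be done
None
```

The job is handed in: all four pots stand upright in the cradles matching their lids, the grey cradle is empty, and the lens was left where it stood, after about 40 s of robot time.

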